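# Reseat a biscuit tin's inner lid and draw the outer lid off alone

### The arm

A 6-joint arm with a two-finger parallel gripper is mounted at the origin on the work surface. World frame = base frame: x ahead of the robot, y to its left, z up, the work surface at z = 0. Lengths are in mm, angles in degrees, forces in N, time in s.
With the tool pointing down it reaches from about 350 to 850 mm from the base axis. Payload 8.1 kg.
Tool frame: the origin (TCP) lies midway between the tips of the shut fingers; the grasp point (between the pads) lies 19 mm behind it; z points along the fingers, y is the line along which they close (so a half turn about z gives the same grasp; the last joint's range is limited). The gripper opens to 85 mm and grips with 20 to 120 N. Pads are 22 mm wide; open, the fingers measure 114 mm over their backs; the gripper's body (76 mm by 85 mm) begins 54 mm behind the grasp point. The pads swing forward as they close: fully open they stand 13 mm farther back than shut.
Start: joints at [-77.831, 7.471, 85.268, -0, 87.261, -4.893], TCP at [176.071, -573.589, 231.292] pointing down, gripper open.
Joint ranges: [-169.43, 169.43], [-51.17, 129.36], [1.28, 143.12], [-76.62, 256.62], [0, 156.53], [-152.29, 152.29]. Speed limits (degrees/s): [136.94, 136.94, 159.86, 180, 180, 180].

### API

Orientations are given as [roll, pitch, yaw] about the fixed x, y, z axes, in that order (R = Rz(yaw) Ry(pitch) Rx(roll)).
In Python, from bench import r gives the robot as it stands. The module is installed in compiled form; this text tells all that it offers.
- The arm moves only by the tool jog_arm, never from a script. Its argument "rows" is a list of rows, each a list of 2 entries, a list of its own where there are three numbers: the shift along the tool's x, y, z in mm, then the turn, a rotation vector about the tool's x, y, z in rad. A call has 1 to 10 rows; each row is the pose to reach, as a shift and turn from the pose commanded when the call began, along the tool's axes at that moment; what a row does not reach only later rows make up. A row lasts 1/10 s, in which the tool goes at most 50 mm and 8.59 degrees, less where a joint would pass 70% of its speed; a pose out of reach is approached as far as the arm can. A call with a gripper value outside its range is refused whole. "grip" is the finger opening in mm, from 0 to 85.4, set as the call begins (left out, the last holds). The fingers move at their own pace and stop on an object; "force" is the grip in N (left out, the last holds). Time passes only in rows, so rows that repeat a pose let the fingers close. It gives the time, the measured TCP pose, the force, the opening and the grip force at its end, in the units of the state.
- r.sense(): the state, without advancing time (a new reading comes with each control period).
- r.snapshot(name): name is "scene" or "top"; returns (picture, depth): 480x640x3 uint8, blue, green, red; 480x640 float32, mm along the optical axis (not along the pixel's ray), 0 where there is no reading.
- r.camera_params(name): a dict with "fx", "fy", "cx", "cy" (pixels), "dist_coeffs" ([k1, k2, p1, p2, k3] as OpenCV has them; the pictures are not rectified), "pose" (4x4, takes a point from camera to world coordinates). Camera axes: x right, y down, z forward; pixel columns grow to the right and rows downward; lengths in mm; the calibration is good to about 2 mm. A picture is of the moment at which its call begins. camera_params takes no time and is no camera call.
- r.hand_in(): hands the job in; it is judged then, once.
The state is a dict: "time": time; "joint_pos": joint angles; "qd": joint speeds; "joint_efforts": joint torques, N m; "tool_pos": TCP position; "tcp_rot": TCP orientation; "ft_force": force on the tool from outside, world axes, zero at the start; "wrist_torque": the same for the moment, N m; "finger_gap": finger opening in mm; "grip_force": force on a finger pad.
Only numpy, scipy, OpenCV 4.12 (cv2) and the standard library are available. Lean on these libraries where they do the work, as an engineer would, in place of code of your own. Each camera call takes 0.05 s, during which the arm holds its last target. There are 200 camera calls.

### The job

The press-in inner lid of the small biscuit tin has come away stuck inside its slip-on outer lid, the smaller of the two lids on the counter: pick the nested pair up by the outer lid, lower it squarely onto the open tin and press down until the inner lid is fully home in the tin's mouth. Then draw the outer lid straight up alone, leaving the inner lid shut and undisturbed, and never handle the inner lid itself. Finish still holding the outer lid in the gripper, level and at rest, at least 5 cm higher than the tin's rim; the tin stays upright where it stands and the other things on the counter are left alone.

Things in the scene. Friction and masses are not known exactly. Their poses are not given: they have to be found in the camera images.
- biscuit_tin: Small open metal biscuit tin with a row of biscuits in it (no other tin has any), loose, about 0.65 kg: 104 mm long (own x), 58 mm wide (own y), 110 mm high (z), paper band round its middle. The same when turned half round. Origin: centre of its underside.
- tin_mouth (a point): Centre of the biscuit tin's open mouth, level with its rolled rim, 110 mm above the tin's origin; axes as the tin's. Walls 3 mm thick, so the mouth is 98 x 52 mm; the rim is rounded to 1.5 mm radius.
- outer_lid: The biscuit tin's slip-on outer lid, plain steel, 115 mm long (own x), 69 mm wide (own y), 32 mm high, 0.11 kg, standing skirt down with the inner lid nested inside. Take it across its 69 mm width by the two long skirt sides. Skirt 2.5 mm thick, lower edge rounded; it slips over the tin with 3 mm to spare on each side. Origin: centre of the skirt's lower edge plane, z up.
- outer_lid_top (a point): Centre of the outer lid's flat top, 32 mm above its origin. A bead inside the skirt carries the inner lid, which hangs there safely and pulls free with about 2 to 5 N. With the inner lid fully home and the outer lid down on it, the outer lid's origin is 93 mm above the tin's origin (17 mm below the rim).
- inner_lid: The press-in inner lid, aluminium, flange 103 x 57 x 3 mm, long side along own x, 0.074 kg, at first hidden in the outer lid, its origin 17 mm above the outer lid's. Origin: centre of the flange's underside; fully home this lies on the rim, 110 mm above the tin's origin.
- inner_knob (a point): Top of the inner lid's low knob, 12.5 mm above its origin; the outer lid's top bears on it when pressed. Below the flange a 14 mm deep plug with a springy seal grips the tin's mouth: pushing it home takes about 10 to 15 N straight down over the last 7 mm (20 N is plenty), pulling it out about 10 N, more than freeing the outer lid.
- preserve_jar: Bystander: jar with a metal cap, diameter 64 mm, 85 mm high, standing between tin and lids. Origin: centre of its underside.
- tumbler: Bystander: drinking glass, diameter 72 mm, 95 mm high. Origin: centre of its underside.
- soup_bowl: Bystander: white soup bowl, diameter 150 mm, 55 mm high. Origin: centre of its underside.
- tomato_can: Bystander: tin can, diameter 74 mm, 110 mm high. Origin: centre of its underside.
- big_tin: Bystander: larger empty open rectangular tin, 130 x 92 x 90 mm; not the tin to close. Origin: centre of its underside.
- big_lid: Bystander: the larger tin's lid lying on the counter, 138 x 100 x 22 mm. Origin: centre of its underside.
- wood_spoon: Bystander: wooden spoon lying on the counter. Origin: centre of its underside.

How it is judged:
By the outcome, as a careful person would: the job done as asked, in the order asked, and still so for the second after the job is handed in, while the arm keeps its last pose, push and grip.
It also fails if it takes over 51 s, if anything falls off the work surface, if the arm or the gripper's body presses on something with over 40 N, if the wrist force passes 120 N, or if a joint passes its speed limit or range.

## Working session

There is one attempt and no reset: what is moved stays moved. The work goes in short steps, Python scripts to look and compute and a tool call to move; the robot and the scene stay as the last step left them, time stands still between calls to the robot, and variables do not carry over. Pictures are saved under pics/ and viewed, at most 10 in all, crops included, and the job is handed in when it is done.

Besides the shell and the picture viewer there is one more tool, called after "Call:" by a JSON object that holds its "fn" and its "kwargs", one argument or row to a line. jog_arm: Moves the arm, as the interface text tells. Its arguments: {"type":"object","properties":{"rows":{"type":"array"},"grip":{"type":"number"},"force":{"type":"number"}},"required":["rows"]}

```bash
mkdir -p pics; python3 - <<'E'
from bench import r
import cv2,numpy as np
for n in("scene","top"):
    p,d=r.snapshot(n); cv2.imwrite(f"pics/{n}0.png",p); np.save(f"{n}0.npy",d); c=r.camera_params(n)
    print(n,{k:np.round(v,3).tolist() for k,v in c.items()})
print(r.sense())
E
```

```text
scene {'fx': 506.015, 'fy': 506.015, 'cx': 321.694, 'cy': 235.338, 'dist_coeffs': [-0.12, 0.0, 0.0, 0.0, 0.0], 'pose': [[-0.329, 0.657, -0.679, 1411.932], [0.944, 0.234, -0.231, 273.731], [0.007, -0.717, -0.697, 977.391], [0.0, 0.0, 0.0, 1.0]]}
top {'fx': 501.793, 'fy': 501.793, 'cx': 309.558, 'cy': 245.838, 'dist_coeffs': [-0.009, 0.0, 0.0, 0.0, 0.0], 'pose': [[0.004, -0.996, 0.087, 432.563], [-1.0, -0.002, 0.021, -25.176], [-0.021, -0.087, -0.996, 1404.301], [0.0, 0.0, 0.0, 1.0]]}
{'time': 0.1, 'joint_pos': array([-7.78327800e+01,  7.51053101e+00,  8.53237407e+01, -7.19324281e-04,
        8.72636024e+01, -4.89355860e+00]), 'qd': array([-0.05413147, -0.15018242, -0.09029378, -0.02609938, -0.06504602,
        0.04913944]), 'joint_efforts': array([ 1.52442470e-03, -5.70952749e+01, -5.01940370e+01, -1.21952148e-04,
        8.21717520e-03,  3.19965443e-05]), 'tool_pos': array([ 175.93534124, -573.09085288,  230.34524131]), 'tcp_rot': array([-1.79902421e+02, -7.63331404e-03,  1.70608070e+01]), 'ft_force': array([-0.84125051,  0.47079796, -0.14881418]), 'wrist_torque': array([ 0.00701579, -0.04030043, -0.06569612]), 'grip_force': 0.0, 'finger_gap': 85.2345030596742}
```

View pics/top0.png

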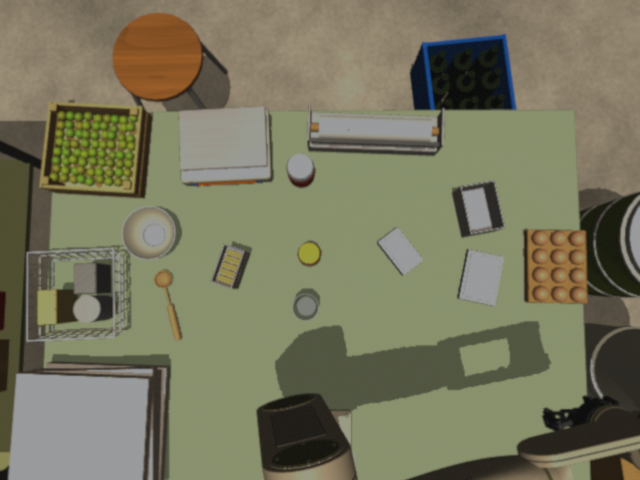

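View pics/scene0.png

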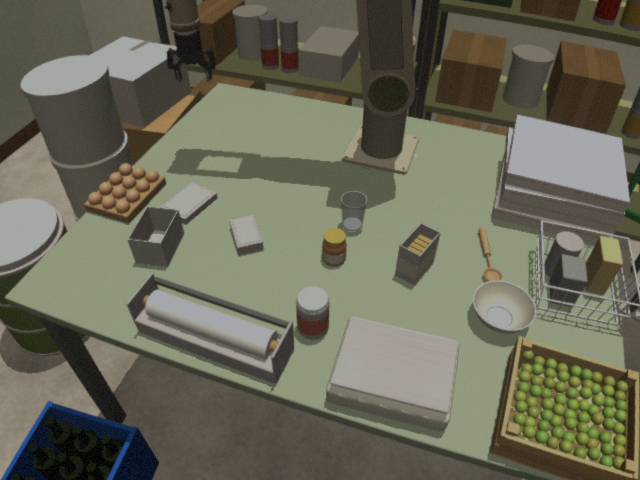

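The top view shows the biscuit tin at about (231,266), the small lid at (400,250), the jar at (309,253) and the tumbler at (306,306). The scene view shows the tin at (417,252) and the lid at (246,233). Next I'll use depth to get world poses.

```bash
cat > h.py <<'E'
import cv2,numpy as np
from bench import r
def cloud(n,d,box):
    c=r.camera_params(n);K=np.array([[c['fx'],0,c['cx']],[0,c['fy'],c['cy']],[0,0,1]])
    u0,v0,u1,v1=box;v,u=np.mgrid[v0:v1,u0:u1];z=d[v0:v1,u0:u1].ravel()
    q=cv2.undistortPoints(np.stack([u.ravel(),v.ravel()],1).astype(np.float64)[:,None],K,np.array(c['dist_coeffs']))[:,0]
    P=np.c_[q*z[:,None],z];T=np.array(c['pose']);return (P@T[:3,:3].T+T[:3,3])[z>0]
def pix(n,P):
    c=r.camera_params(n);K=np.array([[c['fx'],0,c['cx']],[0,c['fy'],c['cy']],[0,0,1]]);T=np.linalg.inv(np.array(c['pose']))
    return cv2.projectPoints(np.asarray(P,float).reshape(-1,3),cv2.Rodrigues(T[:3,:3])[0],T[:3,3],K,np.array(c['dist_coeffs']))[0][:,0]
def rect(P,lo,hi):
    S=P[(P[:,2]>lo)&(P[:,2]<hi)];a=cv2.minAreaRect(S[:,:2].astype(np.float32));return len(S),np.round(a[0],1),np.round(a[1],1),round(a[2],2),np.median(S[:,2]).round(1)
def crop(n,p,box,name,s=8):
    u0,v0,u1,v1=box;cv2.imwrite(name,cv2.resize(p[v0:v1,u0:u1],None,fx=s,fy=s,interpolation=cv2.INTER_CUBIC))
E
python3 - <<'E'
from h import *
dt=np.load("top0.npy");ds=np.load("scene0.npy")
for n,d,bl,bt in(("top",dt,(370,220,430,280),(205,235,257,297)),("scene",ds,(225,205,270,260),(390,215,445,290))):
    L=cloud(n,d,bl);T=cloud(n,d,bt)
    print(n,"table",np.median(L[L[:,2]<12][:,2]),"lid",rect(L,22,45),"tin",rect(T,100,125))
a=cv2.imread("pics/top0.png");b=cv2.imread("pics/scene0.png")
t=[cv2.resize(x,(390,290),interpolation=cv2.INTER_CUBIC) for x in(a[217:282,357:444],a[232:297,187:274],b[205:265,206:286],b[215:290,365:465])]
cv2.imwrite("pics/c.png",np.vstack([np.hstack(t[:2]),np.hstack(t[2:])]))
E
```

```text
top table 0.489064442255426 lid (1078, array([ 540.1, -243.6]), array([114.9,  70.4]), 37.51, np.float64(32.8)) tin (194, array([493.7, 216. ]), array([ 59., 104.]), 71.88, np.float64(108.6))
scene table -0.6631313330707371 lid (799, array([ 542.3, -243. ]), array([123.3,  69.1]), 37.04, np.float64(31.3)) tin (283, array([496.7, 218. ]), array([ 59.8, 109.4]), 71.32, np.float64(106.7))
```

View pics/c.png

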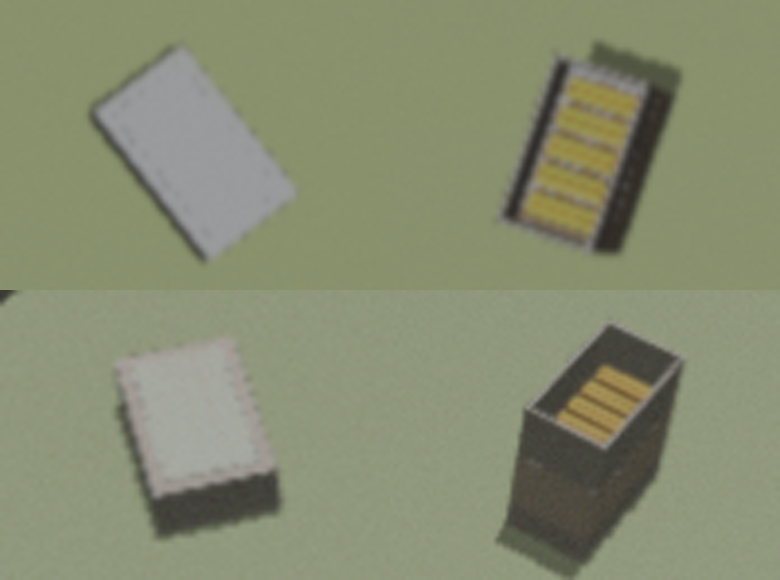

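The crops confirm the poses: lid at about (541,-243) with long-axis yaw +37.5°, tin at about (494,217) with long-axis yaw -18°. I'll compute the approach shifts.

```bash
cat >> h.py <<'E'
from scipy.spatial.transform import Rotation as Ro
def go(P0,e0,P1,yaw):
    A=Ro.from_euler('xyz',e0,degrees=True);B=Ro.from_euler('xyz',[180,0,yaw],degrees=True)
    return (A.inv().apply(np.array(P1)-P0)).round(1).tolist(),(A.inv()*B).as_rotvec().round(4).tolist()
def st():
    s=r.sense();print(round(s['time'],2),s['tool_pos'].round(1),s['tcp_rot'].round(2),s['ft_force'].round(1),round(s['finger_gap'],1),round(s['grip_force'],1),s['joint_pos'].round(1));return s
E
python3 -c "
from h import *
s=st();print(go([176.07,-573.59,231.29],[-180,0,17.06],[541,-243.5,140],37.4))"
```

```text
0.1 [ 175.9 -573.1  230.3] [-1.799e+02 -1.000e-02  1.706e+01] [-0.8  0.5 -0.1] 85.2 0.0 [-77.8   7.5  85.3  -0.   87.3  -4.9]
([445.7, -208.5, 91.3], [-0.0, -0.0, -0.355])
```

Call:
{"fn": "jog_arm", "kwargs": {
  "rows": [
    [[40,-18,6],[0,0,-0.03]],
    [[85,-40,16],[0,0,-0.07]],
    [[130,-61,26],[0,0,-0.1]],
    [[175,-82,36],[0,0,-0.14]],
    [[220,-103,46],[0,0,-0.17]],
    [[265,-124,55],[0,0,-0.21]],
    [[310,-145,64],[0,0,-0.24]],
    [[355,-166,73],[0,0,-0.28]],
    [[400,-187,82],[0,0,-0.32]],
    [[430,-201,88],[0,0,-0.345]]
  ],
  "grip": 85.4
}}

```text
time: 1.1
tool_pos: [529.5, -252.6, 142.3]
tcp_rot: [-179.9, -0.0, 37.0]
ft_force: [0.9, -1.1, 0.1]
finger_gap: 85.6
grip_force: 0.0
```

Call:
{"fn": "jog_arm", "kwargs": {
  "rows": [
    [[15,-8,3],[0,0,-0.01]],
    [[15,-8,3],[0,0,-0.01]],
    [[15,-8,3],[0,0,-0.01]],
    [[15,-8,3],[0,0,-0.01]]
  ]
}}

```text
time: 1.5
tool_pos: [534.6, -241.1, 140.6]
tcp_rot: [180.0, 0.0, 37.3]
ft_force: [-0.5, 0.3, -0.1]
finger_gap: 85.3
grip_force: 0.0
```

```bash
python3 -c "
from h import *
s=st();print(go(s['tool_pos'],s['tcp_rot'],[541,-243.5,40],37.4))
p,d=r.snapshot('scene');crop('scene',p,(150,140,310,265),'pics/s1.png',5)"
```

```text
1.5 [ 534.6 -241.1  140.6] [1.7998e+02 2.0000e-02 3.7310e+01] [-0.5  0.3 -0.1] 85.3 0.0 [-29.3   8.8  93.4  -0.   77.7  23.4]
([3.6, 5.7, 100.6], [0.0004, 0.0003, -0.0015])
```

View pics/s1.png

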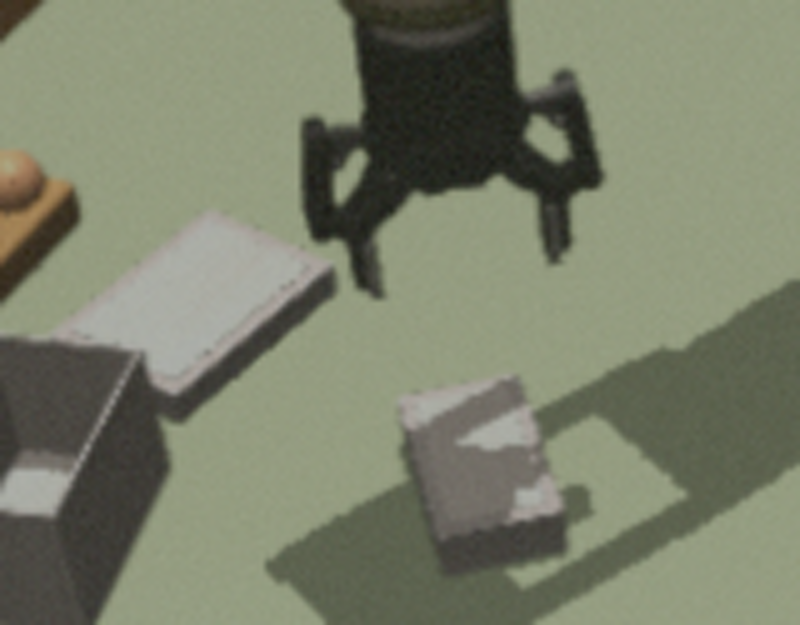

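The picture shows the open gripper above and behind the lid at crop (460,480), with the fingers clear of the big lid. I'll descend.

Call:
{"fn": "jog_arm", "kwargs": {
  "rows": [
    [[3.6,5.7,20],[0,0,0]],
    [[3.6,5.7,45],[0,0,0]],
    [[3.6,5.7,70],[0,0,0]],
    [[3.6,5.7,95],[0,0,0]],
    [[3.6,5.7,110],[0,0,0]],
    [[3.6,5.7,120],[0,0,0]],
    [[3.6,5.7,120],[0,0,0]]
  ]
}}

```text
time: 2.25
tool_pos: [540.7, -242.3, 19.2]
tcp_rot: [-179.9, 0.0, 37.4]
ft_force: [-1.3, 0.4, -0.5]
finger_gap: 85.4
grip_force: 0.0
```

```bash
python3 -c "
from h import *
s=st();print(go(s['tool_pos'],s['tcp_rot'],[541,-243.5,-4],37.4))
p,d=r.snapshot('scene');crop('scene',p,(170,150,310,255),'pics/s2.png',5)"
```

```text
2.25 [ 540.7 -242.3   19.2] [-1.799e+02  5.000e-02  3.735e+01] [-1.3  0.4 -0.5] 85.4 0.0 [-29.1  17.8  96.7   0.   65.6  23.6]
([-0.5, 1.2, 23.2], [-0.0018, 0.0008, -0.0008])
```

View pics/s2.png

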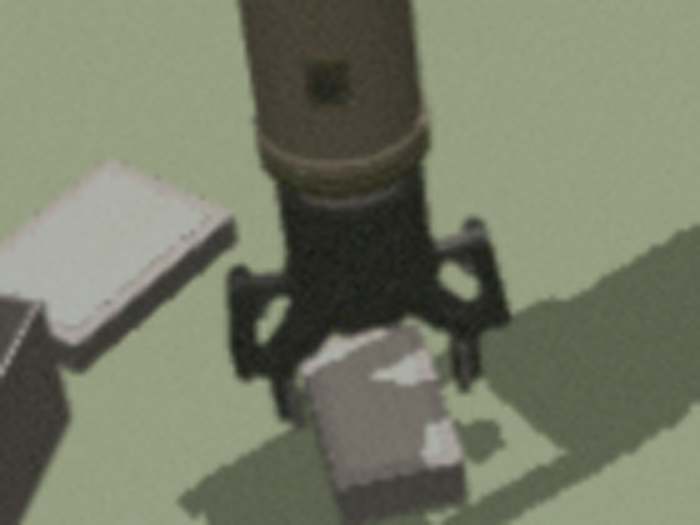

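The fingers straddle the lid. The tip midpoint is at about (377,400) and the lid-top centre at about (380,410), so they're centred. I'll descend the rest and close.

Call:
{"fn": "jog_arm", "kwargs": {
  "rows": [
    [[-0.5,1.2,8],[0,0,0]],
    [[-0.5,1.2,16],[0,0,0]],
    [[-0.5,1.2,22],[0,0,0]],
    [[-0.5,1.2,22],[0,0,0]],
    [[-0.5,1.2,22],[0,0,0]]
  ]
}}

```text
time: 2.8
tool_pos: [541.9, -243.3, -1.9]
tcp_rot: [-180.0, 0.0, 37.4]
ft_force: [-0.6, -0.5, 0.5]
finger_gap: 85.1
grip_force: 0.0
```

Call:
{"fn": "jog_arm", "kwargs": {
  "rows": [
    [[0,0,0],[0,0,0]],
    [[0,0,0],[0,0,0]],
    [[0,0,0],[0,0,0]],
    [[0,0,0],[0,0,0]],
    [[0,0,0],[0,0,0]],
    [[0,0,0],[0,0,0]],
    [[0,0,0],[0,0,0]],
    [[0,0,0],[0,0,0]]
  ],
  "grip": 60,
  "force": 70
}}

```text
time: 3.6
tool_pos: [542.7, -243.8, -0.9]
tcp_rot: [179.9, -0.0, 37.4]
ft_force: [-0.2, 0.2, 4.8]
finger_gap: 68.0
grip_force: 79.2
```

Call:
{"fn": "jog_arm", "kwargs": {
  "rows": [
    [[0,0,-1],[0,0,0]],
    [[0,0,-4],[0,0,0]],
    [[0,0,-10],[0,0,0]],
    [[0,0,-20],[0,0,0]],
    [[0,0,-35],[0,0,0]],
    [[0,0,-50],[0,0,0]],
    [[0,0,-60],[0,0,0]],
    [[0,0,-65],[0,0,0]],
    [[0,0,-65],[0,0,0]],
    [[0,0,-65],[0,0,0]]
  ]
}}

```text
time: 4.6
tool_pos: [541.8, -243.3, 63.0]
tcp_rot: [-180.0, 0.0, 37.4]
ft_force: [-0.4, 0.3, -1.9]
finger_gap: 67.8
grip_force: 78.8
```

```bash
python3 -c "
from h import *
s=st();print(go(s['tool_pos'],s['tcp_rot'],[541,-243.5,210],37.4))
p,d=r.snapshot('scene');crop('scene',p,(170,130,310,255),'pics/s3.png',4)"
```

```text
4.6 [ 541.8 -243.3   63. ] [-1.7998e+02  1.0000e-02  3.7400e+01] [-0.4  0.3 -1.9] 67.8 78.8 [-29.1  14.6  95.4   0.   70.   23.5]
([-0.8, -0.4, -147.0], [-0.0004, 0.0001, 0.0])
```

View pics/s3.png

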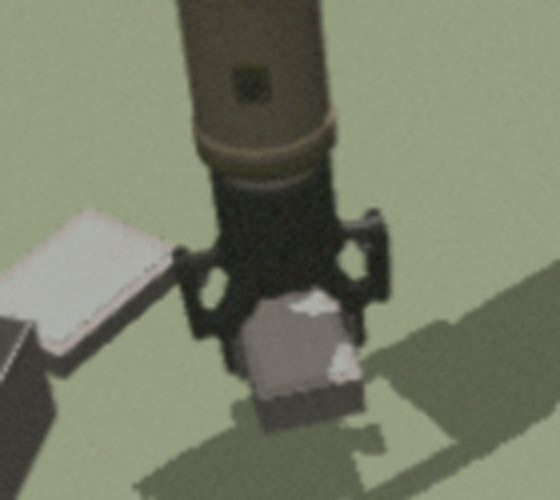

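The lid is held level and the wrist reads 1.9 N, so the pair is still nested. Next I'll raise it and traverse.

Call:
{"fn": "jog_arm", "kwargs": {
  "rows": [
    [[0,0,-8],[0,0,0]],
    [[0,0,-25],[0,0,0]],
    [[0,0,-45],[0,0,0]],
    [[0,0,-65],[0,0,0]],
    [[0,0,-82],[0,0,0]],
    [[0,0,-95],[0,0,0]],
    [[0,0,-100],[0,0,0]],
    [[0,0,-100],[0,0,0]]
  ]
}}

```text
time: 5.45
tool_pos: [542.4, -243.7, 163.9]
tcp_rot: [179.9, -0.0, 37.4]
ft_force: [-0.1, 0.0, -2.1]
finger_gap: 67.9
grip_force: 78.9
```

```bash
python3 -c "
from h import *
s=st();print(go(s['tool_pos'],s['tcp_rot'],[495,217,165],-18.1));print(go(s['tool_pos'],s['tcp_rot'],[520,-13,165],10))"
```

```text
5.45 [ 542.4 -243.7  163.9] [ 1.7994e+02 -3.0000e-02  3.7400e+01] [-0.1  0.  -2.1] 67.9 78.9 [-29.1   8.9  90.8   0.   80.2  23.5]
([242.2, -394.7, -1.3], [0.0007, -0.0009, 0.9687])
([122.3, -196.8, -1.2], [0.0009, -0.0007, 0.4782])
```

Call:
{"fn": "jog_arm", "kwargs": {
  "rows": [
    [[6,-10,0],[0,0,0.024]],
    [[16,-26,0],[0,0,0.063]],
    [[28,-45,0],[0,0,0.11]],
    [[40,-64,0],[0,0,0.157]],
    [[52,-84,0],[0,0,0.205]],
    [[65,-105,0],[0,0,0.255]],
    [[78,-126,0],[0,0,0.306]],
    [[92,-148,0],[0,0,0.36]],
    [[107,-172,0],[0,0,0.42]],
    [[122,-197,0],[0,0,0.478]]
  ]
}}

```text
time: 6.45
tool_pos: [518.3, -11.8, 161.8]
tcp_rot: [-180.0, 0.1, 9.9]
ft_force: [1.2, -0.7, -1.0]
finger_gap: 67.8
grip_force: 79.0
```

Call:
{"fn": "jog_arm", "kwargs": {
  "rows": [
    [[2,-28,0],[0,0,0.06]],
    [[4,-57,0],[0,0,0.12]],
    [[6,-87,0],[0,0,0.185]],
    [[8,-117,0],[0,0,0.25]],
    [[10,-145,0],[0,0,0.31]],
    [[12,-172,0],[0,0,0.365]],
    [[13,-195,0],[0,0,0.415]],
    [[14,-213,0],[0,0,0.455]],
    [[15,-226,0],[0,0,0.48]],
    [[15,-231,0],[0,0,0.49]]
  ]
}}

```text
time: 7.45
tool_pos: [492.9, 218.1, 161.9]
tcp_rot: [179.9, 0.1, -18.0]
ft_force: [0.0, -0.3, -1.3]
finger_gap: 68.2
grip_force: 79.0
```

Call:
{"fn": "jog_arm", "kwargs": {
  "rows": [
    [[0,0,0],[0,0,0]],
    [[0,0,0],[0,0,0]],
    [[0,0,0],[0,0,0]]
  ]
}}

```text
time: 7.75
tool_pos: [493.9, 216.5, 163.0]
tcp_rot: [180.0, 0.0, -18.1]
ft_force: [0.4, 0.2, -0.8]
finger_gap: 67.4
grip_force: 79.0
```

```bash
python3 - <<'E'
from h import *
s=st();p,d=r.snapshot('scene');cv2.imwrite('pics/s4f.png',p);np.save('s4.npy',d)
print(pix('scene',[s['tool_pos'],[495,217,110]]).round(1))
crop('scene',p,(355,130,475,300),'pics/s4.png',3.5)
crop('scene',p,(350,165,480,295),'pics/s4.png',4.6)
E
```

```text
7.75 [493.9 216.5 163. ] [ 1.7998e+02  1.0000e-02 -1.8080e+01] [ 0.4  0.2 -0.8] 67.4 79.0 [ 18.2   0.5  99.7  -0.   79.7 126.3]
[[423.  221.7]
 [420.  237.9]]
```

View pics/s4.png

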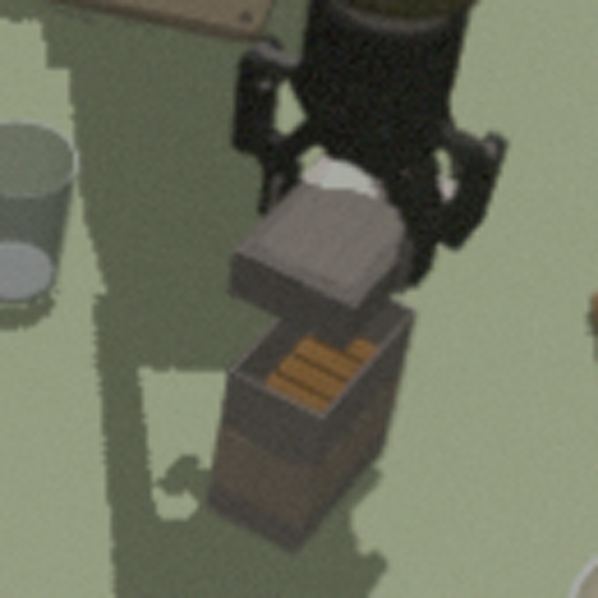

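The lid is above the tin. Its near-end top corners are at crop (233,258) and (362,307); the tin's near-end rim corners are at (230,373) and (322,413). I'll measure the relative offset.

```bash
python3 - <<'E'
from h import *
s=st();d=np.load('s4.npy');d0=np.load('scene0.npy')
y=np.radians(-18.1);R=np.array([[np.cos(y),np.sin(y)],[-np.sin(y),np.cos(y)]])
def loc(P): return np.c_[(P[:,:2]-[494,216.5])@R.T,P[:,2]]
box=(375,195,450,290)
A=loc(cloud('scene',d,box));B=loc(cloud('scene',d0,box));T=loc(cloud('top',np.load('top0.npy'),(205,235,257,297)))
dt=r.snapshot('top')[1];AT=loc(cloud('top',dt,(190,225,270,300)))
# end faces
def yawfit(Q): return np.degrees(np.arctan(np.polyfit(Q[:,1],Q[:,0],1)[0])).round(2)
for n,P,lo,hi,h in(("lid end",A,167,190,26),("tin end now",A,15,100,22),("tin end 0",B,15,100,22)):
    Q=P[(P[:,2]>lo)&(P[:,2]<hi)&(abs(P[:,1])<h)&(P[:,0]>40)&(P[:,0]<70)];print(n,len(Q),np.median(Q[:,0]).round(2),"yaw",yawfit(Q))
Q=B[(B[:,2]>15)&(B[:,2]<100)&(abs(B[:,0])<45)&(B[:,1]>20)&(B[:,1]<40)];print("tin +y side",len(Q),np.median(Q[:,1]) if len(Q) else 0)
# lateral extents
Q=A[(A[:,2]>192)&(A[:,2]<202)&(A[:,0]>15)&(A[:,0]<54)];
print("lid top",len(Q),np.median(Q[:,2]));
def ext(Q,bins):
    return [(b,Q[(Q[:,0]>b)&(Q[:,0]<b+4)][:,1].min().round(1),Q[(Q[:,0]>b)&(Q[:,0]<b+4)][:,1].max().round(1)) for b in bins if ((Q[:,0]>b)&(Q[:,0]<b+4)).sum()>3]
print(ext(Q,range(16,52,4)))
Q=A[(A[:,2]>167)&(A[:,2]<190)&(A[:,0]>53)&(A[:,0]<62)];print("lid end y",np.percentile(Q[:,1],[0,2,98,100]).round(1))
Q=A[(A[:,2]>20)&(A[:,2]<100)&(A[:,0]>48)&(A[:,0]<57)];print("tin end y",np.percentile(Q[:,1],[0,2,98,100]).round(1))
print("rect now", rect(A,104,113),rect(T,104,113),rect(AT,190,202))
E
```

```text
7.8 [494.  216.5 163.2] [179.99   0.   -18.09] [ 0.1 -0.4 -2.1] 68.1 79.0 [ 18.2   0.5  99.7  -0.   79.7 126.3]
lid end 154 56.68 yaw -0.44
tin end now 392 53.18 yaw 0.25
tin end 0 386 53.25 yaw -0.0
tin +y side 288 31.122160086043223
lid top 347 195.85127567021095
[(16, np.float64(-33.2), np.float64(34.5)), (20, np.float64(-31.2), np.float64(32.6)), (24, np.float64(-33.5), np.float64(34.6)), (28, np.float64(-33.2), np.float64(36.2)), (32, np.float64(-33.9), np.float64(35.8)), (36, np.float64(-30.0), np.float64(33.7)), (40, np.float64(-32.3), np.float64(36.4)), (44, np.float64(-33.8), np.float64(36.3)), (48, np.float64(-32.5), np.float64(36.6))]
lid end y [-33.7 -31.8  35.8  37.4]
tin end y [-28.7 -26.3  31.   31.9]
rect now (149, array([4.1, 2.7]), array([ 60.1, 107.5]), 88.12, np.float64(108.1)) (147, array([-0.1, -0.6]), array([ 58.9, 103.7]), 89.62, np.float64(108.9)) (306, array([-2.5, -6.2]), array([ 61.3, 123.1]), 79.87, np.float64(196.5))
```

Call:
{"fn": "jog_arm", "kwargs": {
  "rows": [
    [[0.5,0,5],[0,0,0]],
    [[1,0,13],[0,0,0]],
    [[1.5,-0.2,22],[0,0,0]],
    [[2,-0.2,31],[0,0,0]],
    [[2,-0.2,39],[0,0,0]],
    [[2,-0.2,44],[0,0,0]],
    [[2,-0.2,46],[0,0,0]],
    [[2,-0.2,46],[0,0,0]],
    [[2,-0.2,46],[0,0,0]]
  ]
}}

```text
time: 8.75
tool_pos: [496.1, 216.9, 117.7]
tcp_rot: [-180.0, -0.0, -18.1]
ft_force: [0.9, -0.4, -2.4]
finger_gap: 68.1
grip_force: 79.0
```

```bash
python3 - <<'E'
from h import *
s=st();p,d=r.snapshot('scene');crop('scene',p,(370,190,470,290),'pics/s5.png',6)
y=np.radians(-18.1);R=np.array([[np.cos(y),np.sin(y)],[-np.sin(y),np.cos(y)]])
P=cloud('scene',d,(375,195,450,290));A=np.c_[(P[:,:2]-[494,216.5])@R.T,P[:,2]]
for n,lo,hi,h in(("lid end",122,142,27),("tin end",15,98,22)):
    Q=A[(A[:,2]>lo)&(A[:,2]<hi)&(A[:,0]>45)&(A[:,0]<66)];print(n,np.percentile(Q[:,1],[0,2,98,100]).round(1));Q=Q[abs(Q[:,1]-2)<h];print(len(Q),np.median(Q[:,0]).round(2))
E
```

```text
8.75 [496.1 216.9 117.7] [-1.7998e+02 -3.0000e-02 -1.8050e+01] [ 0.9 -0.4 -2.4] 68.1 79.0 [ 18.2   3.2 101.9  -0.   74.8 126.2]
lid end [-33.1 -30.8  37.2  39. ]
126 58.75
tin end [-28.2 -26.6  31.2  32.1]
378 53.17
```

View pics/s5.png

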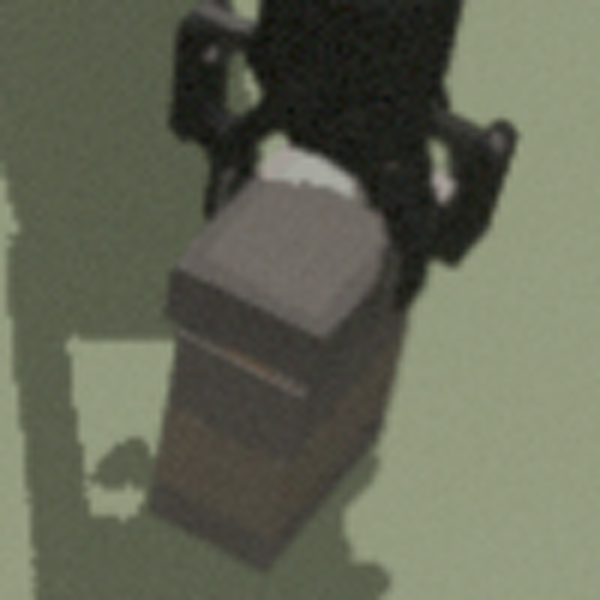

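The lid sits just above the rim and lines up along the length, but is about 0.7 mm too far in +y. I'll correct that and lower slowly while watching the force.

Call:
{"fn": "jog_arm", "kwargs": {
  "rows": [
    [[0,0.6,2],[0,0,0]],
    [[0,0.6,4],[0,0,0]],
    [[0,0.6,6],[0,0,0]],
    [[0,0.6,8],[0,0,0]],
    [[0,0.6,10],[0,0,0]],
    [[0,0.6,11],[0,0,0]],
    [[0,0.6,11],[0,0,0]]
  ]
}}

```text
time: 9.5
tool_pos: [495.5, 216.2, 106.0]
tcp_rot: [180.0, 0.0, -18.1]
ft_force: [0.4, -0.3, -1.9]
finger_gap: 67.4
grip_force: 79.0
```

Call:
{"fn": "jog_arm", "kwargs": {
  "rows": [
    [[0,0,1],[0,0,0]],
    [[0,0,2],[0,0,0]],
    [[0,0,3],[0,0,0]],
    [[0,0,4],[0,0,0]],
    [[0,0,5],[0,0,0]],
    [[0,0,5],[0,0,0]]
  ]
}}

```text
time: 10.1
tool_pos: [495.5, 216.2, 101.1]
tcp_rot: [180.0, 0.0, -18.1]
ft_force: [-0.0, 0.3, -1.9]
finger_gap: 67.6
grip_force: 79.0
```

Call:
{"fn": "jog_arm", "kwargs": {
  "rows": [
    [[0,0,1],[0,0,0]],
    [[0,0,2],[0,0,0]],
    [[0,0,3],[0,0,0]],
    [[0,0,4],[0,0,0]],
    [[0,0,4],[0,0,0]]
  ]
}}

```text
time: 10.6
tool_pos: [495.7, 216.2, 97.2]
tcp_rot: [180.0, -0.0, -18.1]
ft_force: [0.7, -0.1, -0.8]
finger_gap: 68.0
grip_force: 79.0
```

Call:
{"fn": "jog_arm", "kwargs": {
  "rows": [
    [[0,0,0.7],[0,0,0]],
    [[0,0,1.4],[0,0,0]],
    [[0,0,2],[0,0,0]],
    [[0,0,2],[0,0,0]]
  ]
}}

```text
time: 11.0
tool_pos: [496.0, 216.4, 96.4]
tcp_rot: [-180.0, -0.0, -18.1]
ft_force: [-3.8, -0.9, 7.6]
finger_gap: 67.8
grip_force: 80.3
```

Call:
{"fn": "jog_arm", "kwargs": {
  "rows": [
    [[-0.3,0,0.7],[0,0,0]],
    [[-0.5,0,1.4],[0,0,0]],
    [[-0.5,0,2],[0,0,0]],
    [[-0.5,0,2],[0,0,0]]
  ]
}}

```text
time: 11.4
tool_pos: [496.5, 216.7, 95.4]
tcp_rot: [-179.9, -0.1, -18.1]
ft_force: [-2.8, -1.4, 11.1]
finger_gap: 68.1
grip_force: 80.8
```

Call:
{"fn": "jog_arm", "kwargs": {
  "rows": [
    [[0,0,0.5],[0,0,0]],
    [[0,0,1],[0,0,0]],
    [[0,0,1.5],[0,0,0]],
    [[0,0,1.5],[0,0,0]]
  ]
}}

```text
time: 11.8
tool_pos: [496.5, 216.7, 93.3]
tcp_rot: [-179.9, -0.1, -18.1]
ft_force: [-0.2, -0.8, 4.5]
finger_gap: 67.8
grip_force: 79.9
```

Call:
{"fn": "jog_arm", "kwargs": {
  "rows": [
    [[0,0,0.5],[0,0,0]],
    [[0,0,1],[0,0,0]],
    [[0,0,1.5],[0,0,0]],
    [[0,0,1.5],[0,0,0]]
  ]
}}

```text
time: 12.2
tool_pos: [496.5, 216.7, 91.7]
tcp_rot: [-179.9, -0.1, -18.1]
ft_force: [-0.4, 0.2, 5.5]
finger_gap: 68.2
grip_force: 80.0
```

```bash
python3 -c "
from h import *
st()
p,d=r.snapshot('scene')
y=np.radians(-18.1);R=np.array([[np.cos(y),np.sin(y)],[-np.sin(y),np.cos(y)]])
P=cloud('scene',d,(375,195,450,290));A=np.c_[(P[:,:2]-[494,216.5])@R.T,P[:,2]]
Q=A[(A[:,2]>115)&(A[:,2]<135)&(A[:,0]>15)&(A[:,0]<54)&(abs(A[:,1])<32)];print(np.median(Q[:,2]));c=np.linalg.lstsq(np.c_[Q[:,:2],np.ones(len(Q))],Q[:,2],rcond=None)[0];print(c)
for n,lo,hi in(('lid',100,118),('tin',15,85)):
  Q=A[(A[:,2]>lo)&(A[:,2]<hi)&(A[:,0]>45)&(A[:,0]<66)&(abs(A[:,1]-2)<22)];print(n,np.median(Q[:,0]))
"
```

```text
12.2 [496.5 216.7  91.7] [-1.799e+02 -1.400e-01 -1.806e+01] [-0.4  0.2  5.5] 68.2 80.0 [ 18.2   4.8 103.2  -0.   71.9 126.2]
124.65205275087823
[2.72493662e-04 1.10589083e-02 1.24506472e+02]
lid 59.153934964238715
tin 53.144085193143155
```

Call:
{"fn": "jog_arm", "kwargs": {
  "rows": [
    [[0,0,0.5],[0,0,0]],
    [[0,0,1],[0,0,0]],
    [[0,0,1],[0,0,0]]
  ]
}}

```text
time: 12.55
tool_pos: [496.6, 216.8, 91.6]
tcp_rot: [-179.9, -0.2, -18.1]
ft_force: [-2.6, -1.4, 12.5]
finger_gap: 67.9
grip_force: 80.9
```

Call:
{"fn": "jog_arm", "kwargs": {
  "rows": [
    [[0,0,0.5],[0,0,0]],
    [[0,0,1],[0,0,0]],
    [[0,0,1],[0,0,0]]
  ]
}}

```text
time: 12.85
tool_pos: [496.6, 216.8, 91.4]
tcp_rot: [-179.9, -0.2, -18.1]
ft_force: [-7.0, -3.1, 19.5]
finger_gap: 68.0
grip_force: 81.8
```

Call:
{"fn": "jog_arm", "kwargs": {
  "rows": [
    [[-0.5,0,0.5],[0,0,0]],
    [[-0.8,0,0.8],[0,0,0]],
    [[-0.8,0,0.8],[0,0,0]],
    [[-0.8,0,0.8],[0,0,0]]
  ]
}}

```text
time: 13.25
tool_pos: [496.7, 217.0, 91.5]
tcp_rot: [-179.9, -0.3, -18.1]
ft_force: [-7.3, -4.9, 22.9]
finger_gap: 67.8
grip_force: 82.1
```

```bash
python3 -c "
from h import *
s=st();print(s['wrist_torque'].round(2))
p,d=r.snapshot('scene')
y=np.radians(-18.1);R=np.array([[np.cos(y),np.sin(y)],[-np.sin(y),np.cos(y)]])
P=cloud('scene',d,(375,195,450,290));A=np.c_[(P[:,:2]-[494,216.5])@R.T,P[:,2]]
Q=A[(A[:,2]>115)&(A[:,2]<135)&(A[:,0]>15)&(A[:,0]<54)&(abs(A[:,1])<32)];print(np.median(Q[:,2]));c=np.linalg.lstsq(np.c_[Q[:,:2],np.ones(len(Q))],Q[:,2],rcond=None)[0];print(c)
"
```

```text
13.25 [496.7 217.   91.5] [-179.86   -0.26  -18.06] [-7.3 -4.9 22.9] 67.8 82.1 [ 18.2   4.7 103.3  -0.   71.7 126.3]
[-0.68  1.04 -0.06]
124.35489901114272
[-1.26767885e-02  1.25877395e-02  1.24963625e+02]
```

The lid is at a hard stop at the expected height. I'll unload, then draw up straight.

Call:
{"fn": "jog_arm", "kwargs": {
  "rows": [
    [[0,0,-1],[0,0,0]],
    [[0,0,-2],[0,0,0]],
    [[0,0,-3],[0,0,0]],
    [[0,0,-3],[0,0,0]],
    [[0,0,-3],[0,0,0]]
  ]
}}

```text
time: 13.8
tool_pos: [495.5, 216.9, 91.5]
tcp_rot: [-179.9, -0.1, -18.1]
ft_force: [2.0, -1.2, 7.1]
finger_gap: 68.0
grip_force: 80.0
```

Call:
{"fn": "jog_arm", "kwargs": {
  "rows": [
    [[0.3,0,-0.5],[0,0,0]],
    [[0.3,0,-1],[0,0,0]],
    [[0.3,0,-1.5],[0,0,0]],
    [[0.3,0,-2],[0,0,0]],
    [[0.3,0,-2],[0,0,0]]
  ]
}}

```text
time: 14.3
tool_pos: [494.0, 216.4, 91.7]
tcp_rot: [179.9, 0.1, -18.1]
ft_force: [0.3, 1.5, -1.5]
finger_gap: 68.0
grip_force: 79.4
```

Call:
{"fn": "jog_arm", "kwargs": {
  "rows": [
    [[0,0,-0.5],[0,0,0]],
    [[0,0,-1],[0,0,0]],
    [[0,0,-1.5],[0,0,0]],
    [[0,0,-2],[0,0,0]],
    [[0,0,-2],[0,0,0]]
  ]
}}

```text
time: 14.8
tool_pos: [494.7, 216.5, 94.6]
tcp_rot: [180.0, -0.0, -18.1]
ft_force: [0.4, 0.5, -1.1]
finger_gap: 67.8
grip_force: 79.1
```

The force is now -1.1 N, the outer lid's weight alone, so it has come free. I'll keep going straight up.

Call:
{"fn": "jog_arm", "kwargs": {
  "rows": [
    [[0,0,-2],[0,0,0]],
    [[0,0,-4],[0,0,0]],
    [[0,0,-7],[0,0,0]],
    [[0,0,-10],[0,0,0]],
    [[0,0,-14],[0,0,0]],
    [[0,0,-18],[0,0,0]],
    [[0,0,-24],[0,0,0]],
    [[0,0,-32],[0,0,0]],
    [[0,0,-40],[0,0,0]],
    [[0,0,-45],[0,0,0]]
  ]
}}

```text
time: 15.8
tool_pos: [495.1, 216.7, 140.8]
tcp_rot: [-180.0, -0.1, -18.1]
ft_force: [1.9, -0.4, -0.4]
finger_gap: 68.1
grip_force: 79.1
```

Call:
{"fn": "jog_arm", "kwargs": {
  "rows": [
    [[0,0,-8],[0,0,0]],
    [[0,0,-20],[0,0,0]],
    [[0,0,-33],[0,0,0]],
    [[0,0,-44],[0,0,0]],
    [[0,0,-50],[0,0,0]],
    [[0,0,-52],[0,0,0]],
    [[0,0,-52],[0,0,0]],
    [[0,0,-52],[0,0,0]],
    [[0,0,-52],[0,0,0]]
  ]
}}

```text
time: 16.7
tool_pos: [494.3, 216.4, 190.7]
tcp_rot: [180.0, 0.1, -18.1]
ft_force: [-0.1, 0.4, -2.0]
finger_gap: 67.7
grip_force: 79.1
```

```bash
python3 -c "
from h import *
s=st();print(s['qd'].round(2))
p,d=r.snapshot('scene');crop('scene',p,(350,150,480,295),'pics/s6.png',4.1)
y=np.radians(-18.1);R=np.array([[np.cos(y),np.sin(y)],[-np.sin(y),np.cos(y)]])
P=cloud('scene',d,(375,195,450,290));A=np.c_[(P[:,:2]-[494,216.5])@R.T,P[:,2]]
Q=A[(A[:,2]>100)&(A[:,2]<130)&(abs(A[:,0])<60)&(abs(A[:,1])<35)];F=Q[(Q[:,2]<116)];print(len(Q),np.median(F[:,2]),np.linalg.lstsq(np.c_[F[:,:2],np.ones(len(F))],F[:,2],rcond=None)[0])
Q=A[(A[:,2]>15)&(A[:,2]<95)&(A[:,0]>45)&(A[:,0]<66)&(abs(A[:,1]-2)<22)];print('tin',np.median(Q[:,0]))
print(np.histogram(A[(abs(A[:,0])<45)&(abs(A[:,1])<25)&(A[:,2]<140)][:,2],range(90,130,3)))
"
```

```text
16.7 [494.3 216.4 190.7] [ 1.7995e+02  6.0000e-02 -1.8060e+01] [-0.1  0.4 -2. ] 67.7 79.1 [ 18.2  -0.5  97.9   0.   82.7 126.3]
[ 0.03 -0.06 -0.07 -0.05  0.04 -0.01]
760 112.17537093139958 [-3.33566881e-02 -3.40481389e-02  1.11886404e+02]
tin 53.30695808821514
(array([  0,   0,   0,   0,   0,   0,  51, 184,  75,  42,  47,  11,   0]), array([ 90,  93,  96,  99, 102, 105, 108, 111, 114, 117, 120, 123, 126,
       129]))
```

View pics/s6.png

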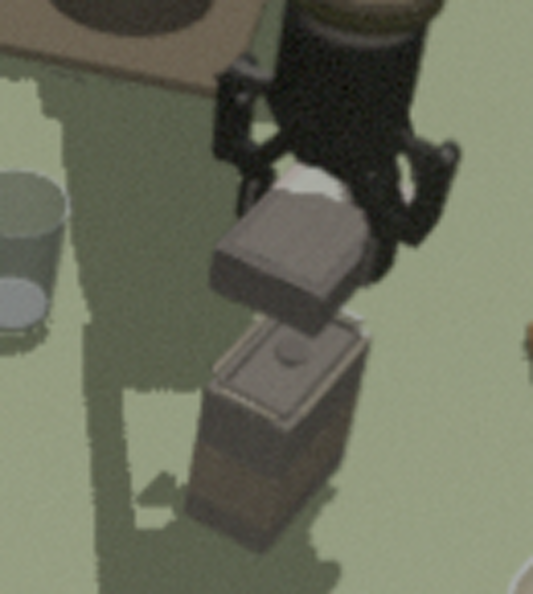

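The inner lid sits in the tin's mouth with its knob at about (292,348), and the outer lid is held above it. Now a quick check that the flange is level and home.

```bash
python3 -c "
from h import *
y=np.radians(-18.1);R=np.array([[np.cos(y),np.sin(y)],[-np.sin(y),np.cos(y)]])
A=[]
for i in range(3):
  p,d=r.snapshot('scene');P=cloud('scene',d,(375,195,450,290));A.append(np.c_[(P[:,:2]-[495.5,218])@R.T,P[:,2]])
A=np.vstack(A);A=A[(A[:,2]>107)&(A[:,2]<130)]
for a in range(-55,55,10): print(a,[(round(float(np.median(q)),1),len(q)) if len(q)>2 else '-' for q in (A[(A[:,0]>a)&(A[:,0]<a+10)&(A[:,1]>b)&(A[:,1]<b+9)][:,2] for b in range(-29,26,9))])
st()
"
```

```text
-55 ['-', '-', '-', (116.8, 5), (117.3, 25), (117.3, 14), (111.9, 4)]
-45 ['-', '-', '-', (112.8, 13), (113.5, 41), (115.8, 33), (119.4, 8)]
-35 ['-', '-', '-', (111.6, 12), (112.8, 32), (113.6, 26), (119.1, 22)]
-25 [(113.1, 24), (112.8, 28), (112.9, 15), (112.8, 15), (112.8, 31), (114.7, 30), (119.1, 18)]
-15 [(117.2, 37), (112.2, 22), (121.0, 15), (121.3, 16), (112.2, 29), (115.9, 28), (116.9, 20)]
-5 [(117.4, 34), (112.7, 32), (121.2, 29), (120.8, 39), (113.8, 51), (115.3, 36), (118.9, 23)]
5 [(117.0, 31), (113.1, 31), (113.0, 47), (116.4, 58), (112.6, 34), (113.8, 32), (119.1, 20)]
15 [(117.3, 37), (112.7, 33), (111.9, 35), (112.3, 29), (112.9, 33), (115.3, 30), (118.3, 25)]
25 [(117.7, 36), (112.2, 33), (112.7, 32), (112.4, 31), (112.6, 31), (114.9, 33), (118.3, 22)]
35 [(117.8, 36), (114.2, 19), (112.8, 18), (114.1, 19), (113.5, 21), (116.1, 32), (117.6, 35)]
45 [(111.8, 39), (116.8, 50), (115.8, 51), (116.1, 45), (115.2, 50), (113.4, 55), (111.5, 26)]
16.9 [494.5 216.5 191.1] [ 1.7998e+02  3.0000e-02 -1.8060e+01] [-0.3  0.5 -1. ] 68.0 79.1 [ 18.2  -0.5  97.8   0.   82.8 126.3]
```

```bash
python3 -c "
from bench import r
print(r.hand_in())"
```

```text
the job is handed in; nothing more can be done
None
```

The job is handed in, at about 17 s. The inner lid is pressed home and level in the biscuit tin, and the gripper holds the outer lid level and at rest about 8 cm above the rim. The tin still stands where it was, and no other object was handled.

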